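# Square a pinned frame by its diagonals

### The job

Check the pinned aluminium frame for squareness with the spring-loaded slide rule: squeeze the rule's two posts together, lay it flat inside the frame and let it spring out with its tips seated in the corners, first on the diagonal from the corner with the tall post, then on the other diagonal, letting go of it each time to read it. If the two readings differ, leave the rule in the second diagonal and push the springy bumper on the end of the frame's near rail gently sideways until it reads the mean, so that both diagonals agree within 4 mm. Finish with the rule still seated there, and leave the other things on the worktop alone.

Things in the scene. Friction and masses are not known exactly. Their poses are not given: they have to be found in the camera images.
- frame: Frame of four bare aluminium bars 20 mm wide, lying on the worktop, pinned at the corners. Origin: on the worktop, centre of the frame when square; x to the far rail, y along the rails to the left. The far rail (at x = +70 mm, 180 mm between pins, 24 mm high) is screwed down. Side bars, 140 mm between pins, 20 mm high, swing together about its pins.
- near_rail: The frame's near rail, 180 mm between pins, 24 mm high, origin at its left pin on the worktop, axes as frame. It stays parallel to the far rail and shifts sideways, at the start up to 14 mm either way. Round knuckles stand on the pins (11 mm radius, 26 mm high, screw head to 29 mm); a white round bumper (20 mm diameter, centre 13.5 mm up) sits outside each.
- near_rail_mid (a point): Middle of the near rail, on its top (24 mm); its y in frame is 0 when the frame is square. The bumpers' end faces are 117 mm either side of it. The bumpers are springy, about 1.5 N per mm, 10 mm travel; the stiff pins hold by friction, so the rail moves only once the push reaches some 4 to 14 N, and stays there. Push with less than 20 N: more strains the pins.
- corner_far_left (a point): Inner far-left corner, the one whose pin carries the upright round steel post (14 mm diameter, top at 50 mm): where a rule tip's centre lies when seated, 5 mm from both bars (within 2 mm when the frame is askew), 9 mm above the worktop. On one diagonal with corner_near_right. Axes as frame.
- corner_near_right (a point): Inner near-right corner, same meaning; shifts sideways with the near rail. Axes as frame.
- corner_far_right (a point): Inner far-right corner, same meaning; on one diagonal with corner_near_left. Axes as frame.
- corner_near_left (a point): Inner near-left corner, same meaning; shifts sideways with the near rail. At y = +75 mm in frame when the frame is square (corner_near_right at -75 mm). Each mm of sideways shift makes one diagonal about 0.8 mm longer and the other 0.8 mm shorter. The rule's own spring cannot shift the frame.
- rule: Loose steel slide rule for inside lengths, 140 to 220 g, flat on the worktop: a bar 20 mm wide and 17 mm high with a round tip (10 mm diameter) at each end and two dark upright posts to pinch. Origin: on its underside, 80 mm from the fixed tip's centre, near the centre of mass when shut; x along the rule to the sliding tip.
- rule_posts (a point): On the rule, 45 mm above rule's origin: the height to pinch the posts (each 12 mm thick along x, 20 mm wide, top at 60 mm). The fixed one spans x = -13.5 to -1.5 mm, the sliding one +1.5 to +13.5 mm plus the reading. Squeezed from outside along x against the spring (3 to 5.4 N) they shut to 27 mm overall, this point then midway between the fingers; opening lets the rule spring out.
- rule_slide (a joint): Reading of the rule in m: 0 shut (160 mm between tip centres) to 0.040 fully sprung out (200 mm between tip centres). Distance between tip centres = 0.160 + reading. The frame's diagonals, tip centre to tip centre, are about 0.186 when it is square and 0.174 to 0.198 when askew.
- tip_fixed (a point): Centre of the rule's fixed tip, 9 mm above its underside, at x = -80 mm of rule.
- tip_slide (a point): Centre of the rule's sliding tip, 9 mm above its underside, at x = +80 mm plus the reading. Either tip may go in either corner of a diagonal.
- screwdriver: Bystander: loose red-handled screwdriver, 174 mm long, lying on the other side of the frame from the rule (they trade places).
- pen: Bystander: loose black and white pen, 135 mm, in front of the frame.
- jar_lid: Bystander: loose white screw lid, 67 mm across and 17 mm high, front right. A second one, front left, and all other things are fixed.

How it is judged (in metres and radians):
On the way, in this order (a step that is already met when the one before it is completed fails the run):
1. the rule lies flat and released in the first diagonal, both tips seated in its corners (the one with the tall post and the one opposite) (((horizontal distance between tip_fixed and corner_far_left below 0.006 m and horizontal distance between tip_slide and corner_near_right below 0.006 m) or (horizontal distance between tip_fixed and corner_near_right below 0.006 m and horizontal distance between tip_slide and corner_far_left below 0.006 m)) and height (world z) of each of tip_fixed, tip_slide below 0.013 m and contact force between rule and frame above 1 N and contact force between the fingers and rule below 0.3 N), for 0.3 s.
2. the rule lies flat and released in the second diagonal, both tips seated in its corners (((horizontal distance between tip_fixed and corner_far_right below 0.006 m and horizontal distance between tip_slide and corner_near_left below 0.006 m) or (horizontal distance between tip_fixed and corner_near_left below 0.006 m and horizontal distance between tip_slide and corner_far_right below 0.006 m)) and height (world z) of each of tip_fixed, tip_slide below 0.013 m and contact force between rule and frame above 1 N and contact force between the fingers and rule below 0.3 N), for 0.3 s.
At the end, for the whole second after the job is handed in: The rule lies flat, at rest and untouched in the second diagonal, both tips within 6 mm of their seats and bearing on the frame, and the frame is square: the near rail within 2.8 mm sideways of square, that is the diagonals within about 4.5 mm of each other (all of step 2 and y of corner_near_left in the frame of frame between 0.0722 and 0.0778 m and linear speed of rule below 0.01 m/s).
It fails at once if the fingers press on the frame with more than 20 N (contact force between the fingers and frame above 20 N).
It fails at once if the rule is jammed against the frame with more than 40 N, summed over its contacts (it bears with 8 to 20 N by itself) (contact force between rule and frame above 40 N).
It fails at once if a bystander is shifted by more than 20 mm (distance of any of screwdriver, pen, jar_lid from where it was at the start of the episode above 0.02 m).
It also fails if it takes over 67 s, if anything falls off the work surface, if the arm or the gripper's body presses on something with over 40 N, if the wrist force passes 120 N, or if a joint passes its speed limit or range.

### The arm

A 6-joint arm with a two-finger parallel gripper is mounted at the origin on a cart in front of the work surface, level with it; the furniture and walls round the work are solid. World frame = base frame: x ahead of the robot, y to its left, z up, the work surface at z = 0. Lengths are in mm, angles in degrees, forces in N, time in s.
With the tool pointing down it reaches from about 300 to 850 mm from the base axis. Payload 4.2 kg.
Tool frame: the origin (TCP) lies on the centre line of the jaws, within the pads' length; the fingertips stand 11 mm ahead of it and the grasp point (between the pads) lies 8 mm behind it; z points along the fingers, y is the line along which they close (so a half turn about z gives the same grasp; the last joint's range is limited). The gripper opens to 91 mm and grips with 3 to 60 N. Pads are 32 mm wide; open, the fingers measure 118 mm over their backs; the gripper's body (76 mm by 178 mm) begins 60 mm behind the grasp point.
Start: joints at [72.823, 18.312, 89.639, -0, 72.044, -1.146], TCP at [158.796, 552.654, 224.976] pointing down, gripper open.
Joint ranges: [-177.97, 177.97], [-48.28, 115.42], [12.27, 149.76], [-77.06, 257.06], [2.81, 150.46], [-146.56, 146.56]. Speed limits (degrees/s): [147.25, 147.25, 180, 180, 180, 180].

### API

Orientations are given as [roll, pitch, yaw] about the fixed x, y, z axes, in that order (R = Rz(yaw) Ry(pitch) Rx(roll)).
In Python, from workcell import env, grab_frame, camera_model, models gives the robot as it stands.
- The arm moves only by the shell command python3 -m crank 'ROWS' [FORCE]. ROWS is text: rows parted by semicolons, each of 7 numbers parted by spaces: the closure, from -1 (fully open) to 1 (shut), so that 0 is half open, then the shift along the tool's x, y, z in mm, then the turn, a rotation vector about the tool's x, y, z in degrees. A call has 1 to 10 rows; each row shifts and turns the commanded pose from where the row before left it, along the tool's axes as they then stand; what a row does not reach is not made up. A row lasts 1/8 s, in which the tool goes at most 62.5 mm and 10.7 degrees, less where a joint would pass 70% of its speed; a pose out of reach is approached as far as the arm can. A call is refused whole if a number of a shift passes 62.5 or a number of a turn 10.7, either way. A call with a gripper value outside its range is refused whole. The fingers move at their own pace and stop on an object; FORCE is the grip in N (left out, the last holds). Time passes only in rows, so rows that do not move let the fingers close. It gives the time, the measured TCP pose, the force, the opening and the grip force at its end, in the units of the state.
- env.state(): the state, without advancing time (a new reading comes with each control period).
- grab_frame(name): name is "scene" or "top" or "wrist"; returns the picture (384x512x3 uint8, blue, green, red); there is no depth.
- camera_model(name): a dict with "K" (3x3 intrinsics, pixels), "R" (3x3) and "t" (3): a world point X has camera coordinates R X + t; the wrist camera has in their place "mount" (4x4, takes a point from camera to tool coordinates, whose origin is the TCP and whose axes are the flange's). Camera axes: x right, y down, z forward; pixel columns grow to the right and rows downward; lengths in mm; the calibration is good to about 2 mm. A picture is of the moment at which its call begins: read the wrist's pose just before it. camera_model takes no time and is no camera call.
- env.job_done(): hands the job in; it is judged then, once.
Trained networks look in the newest picture that a camera, given by its name, has taken for a name from the list of things; names that differ only in an ending like _2 or _b are one class to them, and where a whole thing is asked for, a point or a joint stands for the part that bears it (a point fixed in the world has none). Each returns a list of dicts, best first, with "p" (0 to 1); they miss things now and then, are a little off and sometimes report something else, mostly with a low value. They report only what shows in the picture. A call takes as long as a camera call.
- models.search_frame(name, camera): "point" ([x, y, z] in mm, in world coordinates, good to about 4 mm: the middle of the surface that is visible of it).
The state is a dict: "time_s": time; "qpos": joint angles; "qvel": joint speeds; "effort": joint torques, N m; "ee_pos": TCP position; "ee_rot": TCP orientation; "force": force on the tool from outside, world axes, zero at the start; "torque": the same for the moment, N m; "gripper_width": finger opening in mm; "gripper_force": force on a finger pad.
Only numpy, scipy, OpenCV 4.12 (cv2) and the standard library are available. Lean on these libraries where they do the work, as an engineer would, in place of code of your own. Each camera call takes 0.05 s, during which the arm holds its last target. There are 200 camera calls.

## Working session

There is one attempt and no reset: what is moved stays moved. The work goes in short steps, Python scripts to look and compute and a shell command to move; the robot and the scene stay as the last step left them, time stands still between calls to the robot, and variables do not carry over. Pictures are saved under pics/ and viewed, at most 10 in all, crops included, and the job is handed in when it is done.

```bash
mkdir -p pics; ls; python3 - <<'E'
from workcell import env, grab_frame, camera_model, models
import cv2, numpy as np
for c in ("scene","top"):
    im=grab_frame(c); cv2.imwrite(f"pics/{c}0.png",im)
    m=camera_model(c); print(c,m["K"],m["R"],m["t"])
    for n in ("rule","rule_posts","frame","near_rail","near_rail_mid","screwdriver","pen","jar_lid","corner_far_left"):
        try: print(n,[(np.round(d["point"]),round(d["p"],2)) for d in models.search_frame(n,c)[:2]])
        except Exception as e: print(n,e)
print(env.state()); print(camera_model("wrist"))
E
```

```text
pics
scene [[420.13738835   0.         251.24440656]
 [  0.         420.13738835 190.63512078]
 [  0.           0.           1.        ]] [[ 0.66710953 -0.74483492 -0.0136315 ]
 [-0.43755693 -0.37695621 -0.81636264]
 [ 0.60291692  0.55056785 -0.57737876]] [-339.5138985   288.88187236  789.27679016]
rule [(array([510., 304.,  19.]), 0.56)]
rule_posts [(array([567., 288.,  18.]), 0.17)]
frame [(array([577.,   2.,  26.]), 0.56)]
near_rail [(array([514.,  -0.,  21.]), 0.97)]
near_rail_mid [(array([513.,   1.,  20.]), 0.89)]
screwdriver [(array([ 569., -282.,   18.]), 0.59), (array([511., 303.,  17.]), 0.23)]
pen [(array([399.,  -8.,  14.]), 0.79), (array([510., 303.,  18.]), 0.59)]
jar_lid [(array([ 368., -146.,   15.]), 0.81)]
corner_far_left [(array([572.,  -2.,  23.]), 0.7)]
top [[477.8022505    0.         250.96882541]
 [  0.         477.8022505  192.32027249]
 [  0.           0.           1.        ]] [[ 0.00471711 -0.9999727   0.00568708]
 [-0.99526169 -0.00524707 -0.09709083]
 [ 0.09711802 -0.00520214 -0.99525928]] [1.30692046e+00 5.36352933e+02 1.41441037e+03]
rule [(array([523.,
[... 927 characters left out ...]
63970306e+02]), 'force': array([ 0.40018096, -0.24049867, -0.42314377]), 'torque': array([ 0.00842622, -0.0258307 ,  0.03712052]), 'gripper_force': 0.0, 'gripper_width': 91.00544454939741}
{'K': array([[345.08231708,   0.        , 258.26858224],
       [  0.        , 345.08231708, 189.09525758],
       [  0.        ,   0.        ,   1.        ]]), 'mount': array([[-6.13841337e-04, -9.67334625e-01, -2.53502162e-01,
         7.12961953e+01],
       [ 9.99999475e-01, -3.85651682e-04, -9.49841167e-04,
        -1.00634963e+00],
       [ 8.21050714e-04, -2.53502612e-01,  9.67334354e-01,
        -1.59743495e+02],
       [ 0.00000000e+00,  0.00000000e+00,  0.00000000e+00,
         1.00000000e+00]])}
```

```bash
python3 -c "
import cv2
im=cv2.imread('pics/top0.png')
cv2.imwrite('pics/top0b.png',cv2.resize(im[120:330,110:390],(800,600),interpolation=cv2.INTER_CUBIC))"
```

```text
(no output)
```

View pics/top0b.png

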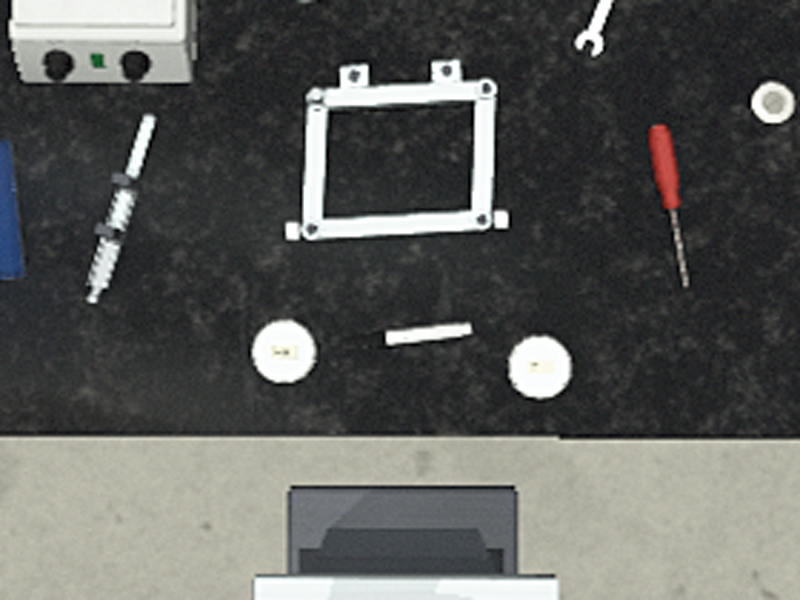

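View pics/scene0.png

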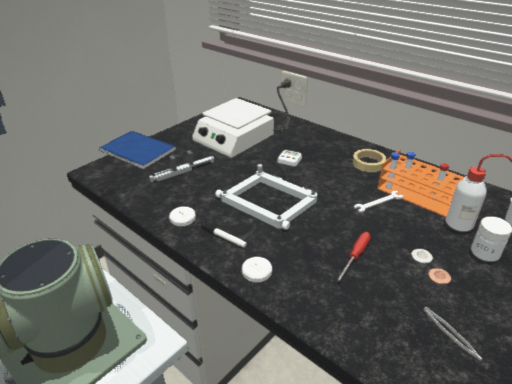

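The top view shows the rule at the left (crop tips about (150,120) and (93,298)). The frame is centred at about (400,160), with the steel post at its far-left pin (317,95). The screwdriver is to the right, and the pen and lids are in front.

```bash
cat > h.py <<'E'
from workcell import env, grab_frame, camera_model, models
import numpy as np, cv2
from scipy.spatial.transform import Rotation as Ro
def cam(name):
    m=camera_model(name); K=np.array(m["K"])
    if name!="wrist": return K,np.array(m["R"]),np.array(m["t"])
    s=env.state(); T=np.eye(4); T[:3,:3]=Ro.from_euler("xyz",s["ee_rot"],degrees=True).as_matrix(); T[:3,3]=s["ee_pos"]
    W=np.linalg.inv(T@np.array(m["mount"])); return K,W[:3,:3],W[:3,3]
def world(c,uv,z):
    K,R,t=c; d=R.T@np.linalg.inv(K)@[*uv,1]; o=-R.T@t
    return o+d*(z-o[2])/d[2]
def proj(c,P):
    K,R,t=c; q=(R@np.atleast_2d(P).T).T+t; q=q@K.T; return q[:,:2]/q[:,2:]
def plan(p,yaw):
    "shift in tool axes, after the turn is done; and turn about tool z"
    s=env.state(); d=np.array(p)-s["ee_pos"]; r=s["ee_rot"]; y0=r[2]; dy=(yaw-y0+180)%360-180
    a=np.radians(y0); 
    sh=[d[0]*np.cos(a)+d[1]*np.sin(a), d[0]*np.sin(a)-d[1]*np.cos(a), -d[2]]
    b=np.radians(yaw); s2=[d[0]*np.cos(b)+d[1]*np.sin(b), d[0]*np.sin(b)-d[1]*np.cos(b), -d[2]]
    print("now",np.round(s["ee_pos"],1),np.round(r,1),"t",round(s["time_s"],2)); print("shift first",np.round(sh,1),"turn z",round(-dy,1),"| shift after turn",np.round(s2,1))
E
python3 - <<'E'
from h import *
c=cam("top"); f=lambda u,v:(110+u*280/800,120+v*210/600)
for n,u,v,z in [("tipA",150,118,12),("tipB",93,298,12),("postA",122,180,60),("postB",105,230,60),("FL",317,95,50),("FR",487,88,29),("NL",311,230,29),("NR",483,218,29)]:
    print(n,np.round(world(c,f(u,v),z),1))
plan([523,303,225],160)
E
```

```text
tipA [631.7 275.1  12. ]
tipB [438.9 331.   12. ]
postA [559.1 293.8  60. ]
postB [507.3 309.9  60. ]
FL [650.8  94.3  50. ]
FR [663.2 -84.9  29. ]
NL [510.9 100.3  29. ]
NR [524.5 -80.5  29. ]
now [158.8 552.6 225. ] [180.  -0. 164.] t 1.0
shift first [-419.  -139.4   -0. ] turn z 4.0 | shift after turn [-427.6 -110.    -0. ]
```

```bash
python3 -m crank '-1 -53.7 -17.2 0 0 0 0;-1 -53.7 -17.2 0 0 0 0;-1 -53.7 -17.2 0 0 0 0;-1 -53.7 -17.2 0 0 0 0;-1 -53.7 -17.2 0 0 0 0;-1 -53.7 -17.2 0 0 0 0;-1 -53.7 -17.2 0 0 0 0;-1 -53.7 -17.2 0 0 0 0' 25 
python3 -m crank '-1 0 0 0 0 0 10;-1 0 0 0 0 0 10;-1 0 0 0 0 0 10;-1 0 0 0 0 0 10;-1 0 0 0 0 0 10;-1 0 0 0 0 0 10;-1 0 0 0 0 0 10;-1 0 0 0 0 0 10;-1 0 0 0 0 0 10;-1 0 0 0 0 0 0'
python3 - <<'E'
from h import *
c=cam("wrist"); im=grab_frame("wrist"); cv2.imwrite("pics/w1.png",im)
np.savez("c1.npz",K=c[0],R=c[1],t=c[2])
plan([533.2,301.9,225],73.8)
print(np.round(proj(c,[[631.7,275.1,12],[438.9,331,12]]),0))
E
```

```text
time_s: 2.0
ee_pos: [535.2, 300.6, 225.1]
ee_rot: [180.0, 0.0, 164.0]
force: [-0.6, 0.4, -0.8]
gripper_width: 90.9
gripper_force: 0.0
time_s: 3.25
ee_pos: [533.7, 301.8, 224.9]
ee_rot: [180.0, -0.0, 74.1]
force: [0.2, -0.3, 0.7]
gripper_width: 91.3
gripper_force: 0.0
now [533.7 301.8 224.9] [-180.    -0.    74.1] t 3.3
shift first [ 0.  -0.5 -0.1] turn z 0.3 | shift after turn [ 0.  -0.5 -0.1]
[[351. 163.]
 [168. 163.]]
```

View pics/w1.png

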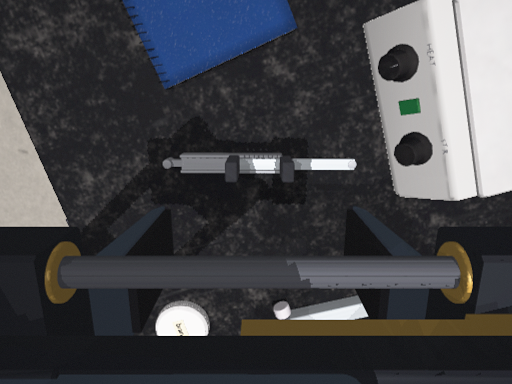

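The wrist view shows the rule's tips at (167,163) and (351,164) and its posts at x≈232 and 288, which agrees with the first estimate. The fingers straddle both posts, so I'll descend and pinch.

```bash
python3 -m crank '-1 0 0 47 0 0 0;-1 0 0 47 0 0 0;-1 0 0 47 0 0 0;-1 0 0 47 0 0 0;-1 0 0 0 0 0 0;0 0 0 0 0 0 0;1 0 0 0 0 0 0;1 0 0 0 0 0 0;1 0 0 0 0 0 0;1 0 0 0 0 0 0' 25
python3 -m crank '1 0 0 0 0 0 0;1 0 0 0 0 0 0;1 0 0 0 0 0 0'
```

```text
time_s: 4.55
ee_pos: [534.0, 302.5, 38.9]
ee_rot: [179.9, -0.1, 74.0]
force: [-2.5, -0.1, 6.3]
gripper_width: 43.8
gripper_force: 7.7
time_s: 4.92
ee_pos: [534.2, 302.5, 39.0]
ee_rot: [179.9, -0.1, 74.0]
force: [-1.7, 0.5, 6.6]
gripper_width: 26.7
gripper_force: 25.0
```

```bash
python3 -m crank '1 0 0 -20 0 0 0;1 0 0 -50 0 0 0;1 0 0 -55 0 0 0;1 0 0 -55 0 0 0;1 0 0 0 0 0 0'
python3 -m crank '1 -41.6 28.7 0 0 0 0;1 -41.6 28.7 0 0 0 0;1 -41.6 28.7 0 0 0 0;1 -41.6 28.7 0 0 0 0;1 -41.6 28.7 0 0 0 0;1 -41.6 28.7 0 0 0 0;1 -41.6 28.7 0 0 0 0'
python3 -m crank '1 0 0 0 0 0 -10.1;1 0 0 0 0 0 -10.1;1 0 0 0 0 0 -10.1;1 0 0 0 0 0 -10.1;1 0 0 0 0 0 -10.1;1 0 0 0 0 0 -10.1;1 0 0 0 0 0 -10.4;1 0 0 0 0 0 0;1 0 0 0 0 0 0'
python3 - <<'E'
from h import *
c=cam("wrist"); im=grab_frame("wrist"); cv2.imwrite("pics/w2.png",im)
np.savez("c2.npz",K=c[0],R=c[1],t=c[2])
cv2.imwrite("pics/w2b.png",cv2.resize(im[:300,100:500],(800,600),interpolation=cv2.INTER_CUBIC))
print(np.round(proj(c,[[650.8,94.3,50],[663,-85,29],[511,100,29],[524.5,-80.5,29]]),0))
E
```

```text
time_s: 5.55
ee_pos: [536.0, 303.0, 222.8]
ee_rot: [179.5, -0.5, 74.0]
force: [0.6, 0.5, -2.1]
gripper_width: 26.4
gripper_force: 25.0
time_s: 6.42
ee_pos: [645.8, -35.2, 215.3]
ee_rot: [-179.8, 0.0, 74.0]
force: [1.1, -0.1, -1.1]
gripper_width: 26.6
gripper_force: 25.0
time_s: 7.55
ee_pos: [645.9, -33.6, 216.1]
ee_rot: [-180.0, -0.1, 144.8]
force: [0.6, 0.3, -1.4]
gripper_width: 26.5
gripper_force: 25.0
[[377. 100.]
 [229. 211.]
 [295. -37.]
 [148.  98.]]
```

View pics/w2b.png

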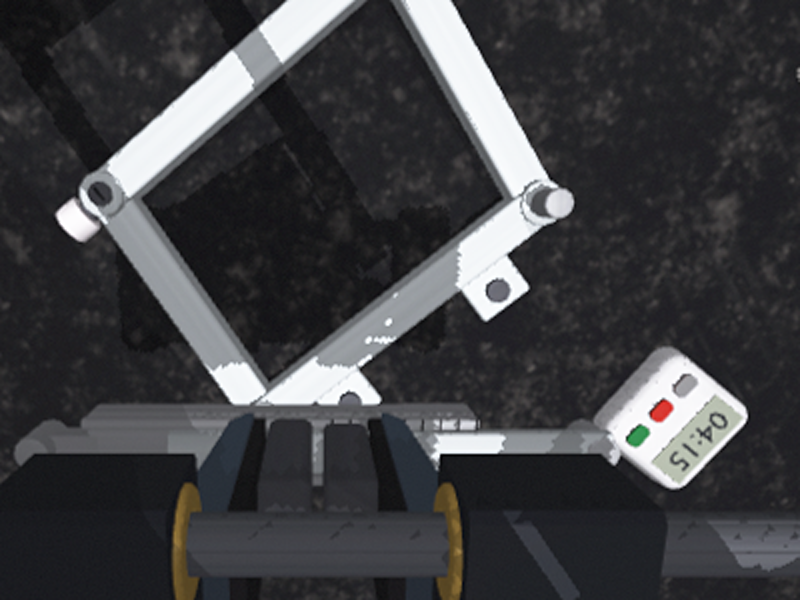

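The frame's NR knuckle is at crop (101,193) and the FL post top at (560,203). The rule is gripped shut and centred, with tips at crop (40,450) and (597,440). Both pins agree with the top view.

```bash
python3 - <<'E'
from h import *
z=np.load("c2.npz"); c=(z["K"],z["R"],z["t"])
g=lambda u,v:(100+u/2,v/2)
FL=world(c,g(560,203),50)[:2]; NR=world(c,g(101,193),29)[:2]
print("FL,NR",FL,NR,np.linalg.norm(FL-NR))
fy=np.radians(4.1); d=FL-NR
Rm=np.array([[np.cos(fy),-np.sin(fy)],[np.sin(fy),np.cos(fy)]])
df=Rm.T@d; s=180-df[1]; print("in frame",df,"s",s)
a=np.arcsin(s/140); oy=15/np.cos(a)-15*np.tan(a)
dc=df-[30,2*oy]; w=Rm@dc; ang=np.degrees(np.arctan2(w[1],w[0])); m=(FL+NR)/2
print("diag",np.linalg.norm(dc),"ang",ang,"mid",m)
# rule tips from image at z about 216-8-... (tip z = tcp+8-45+9)
zt=env.state()["ee_pos"][2]+8-45+9
A=world(c,g(37,450),zt); B=world(c,g(597,440),zt); print(A,B,np.linalg.norm(A-B),(A+B)/2,np.degrees(np.arctan2(*(B-A)[1::-1])))
plan([*m,90],ang+90)
E
```

```text
FL,NR [653.32913156  95.85693462] [524.99260089 -78.09343838] 216.16890935197569
in frame [140.44509674 164.32946228] s 15.67053772258555
diag 176.37908528871955 ang 55.33113405098398 mid [589.16086623   8.88174812]
[ 598.44648289 -100.30877928  188.33823175] [688.92010437  33.38183489 188.33823175] 161.4269385848587 [643.68329363 -33.4634722  188.33823175] 55.912264441566805
now [646.1 -33.6 216.3] [-1.800e+02 -1.000e-01  1.449e+02] t 7.6
shift first [ 71.    2.  126.3] turn z -0.5 | shift after turn [ 71.    2.6 126.3]
```

```bash
python3 -m crank '1 20 1 0 0 0 -0.3;1 30 1 0 0 0 -0.2;1 20 0 0 0 0 0;1 0 0 50 0 0 0;1 0 0 50 0 0 0;1 0 0 26 0 0 0;1 0 0 0 0 0 0;1 0 0 0 0 0 0'
python3 -c "
from h import *
plan([588.4,7.9,70],145.3)"
```

```text
time_s: 8.6
ee_pos: [591.1, 7.9, 92.2]
ee_rot: [179.9, 0.1, 145.4]
force: [0.5, -0.0, -1.6]
gripper_width: 26.4
gripper_force: 25.0
now [591.1   7.9  92.2] [1.799e+02 1.000e-01 1.454e+02] t 8.6
shift first [ 2.2 -1.6 22.2] turn z 0.1 | shift after turn [ 2.2 -1.6 22.2]
```

```bash
python3 -m crank '1 2.2 -1.6 10 0 0 0;1 0 0 12 0 0 0;1 0 0 8 0 0 0;1 0 0 5 0 0 0;1 0 0 0 0 0 0'
python3 - <<'E'
from h import *
im=grab_frame("scene"); cv2.imwrite("pics/s2.png",cv2.resize(im[140:260,190:350],(800,600),interpolation=cv2.INTER_CUBIC))
c=cam("wrist");np.savez("c3.npz",K=c[0],R=c[1],t=c[2]); im=grab_frame("wrist"); cv2.imwrite("pics/w3.png",im)
E
```

```text
time_s: 9.22
ee_pos: [587.0, 7.9, 55.4]
ee_rot: [-180.0, -0.0, 145.5]
force: [1.0, -0.5, -1.1]
gripper_width: 26.5
gripper_force: 25.0
```

View pics/w3.png

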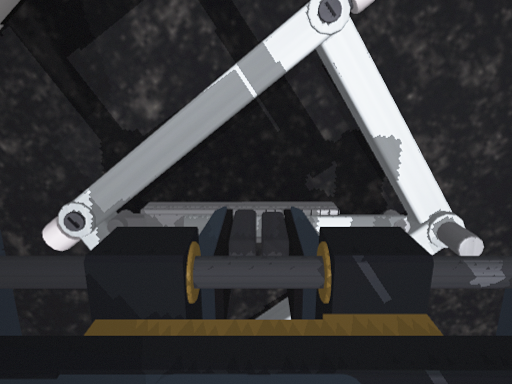

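The rule's tips at about (112,222) and (405,222) sit centrally between the NR knuckle (75,222) and the FL post (443,232). There is no contact force, so I'll lower it and check.

```bash
python3 -m crank '1 0 0 6 0 0 0;1 0 0 5 0 0 0;1 0 0 4 0 0 0;1 0 0 1 0 0 0;1 0 0 0 0 0 0'
```

```text
time_s: 9.95
ee_pos: [587.3, 7.9, 39.9]
ee_rot: [180.0, -0.0, 145.5]
force: [-0.2, 0.2, -0.7]
gripper_width: 26.4
gripper_force: 25.0
```

```bash
python3 -m crank '1 0 0 1.5 0 0 0;1 0 0 1.5 0 0 0;1 0 0 0 0 0 0'
```

```text
time_s: 10.32
ee_pos: [587.9, 7.8, 39.0]
ee_rot: [179.9, 0.1, 145.5]
force: [-2.0, -0.8, 9.1]
gripper_width: 26.3
gripper_force: 25.0
```

```bash
python3 -m crank '0.35 0 0 -1.5 0 0 0;0.25 0 0 0 0 0 0;0.1 0 0 0 0 0 0;-0.1 0 0 0 0 0 0;-0.3 0 0 0 0 0 0;-0.6 0 0 0 0 0 0;-0.8 0 0 0 0 0 0;-0.8 0 0 0 0 0 0;-0.8 0 0 0 0 0 0;-0.8 0 0 0 0 0 0'
python3 - <<'E'
from h import *
c=cam("wrist");np.savez("c4.npz",K=c[0],R=c[1],t=c[2]); im=grab_frame("wrist"); cv2.imwrite("pics/w4.png",cv2.resize(im[100:300,20:500],(800,333),interpolation=cv2.INTER_CUBIC))
E
```

```text
time_s: 11.58
ee_pos: [587.3, 7.9, 38.4]
ee_rot: [180.0, -0.0, 145.5]
force: [-0.4, 0.2, -1.0]
gripper_width: 82.1
gripper_force: 0.0
```

View pics/w4.png

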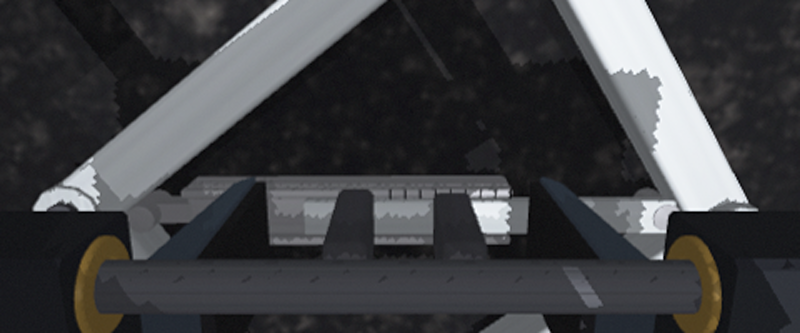

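The rule is released, with both tips at about the corners: (145,213) and (665,217). I'll lift clear to read it.

```bash
python3 -m crank '-0.8 0 0 -40 0 0 0;-0.8 0 0 -50 0 0 0;-0.8 0 0 -50 0 0 0;-0.8 0 0 -45 0 0 0;-0.8 0 0 0 0 0 0;-0.8 0 0 0 0 0 0'
python3 - <<'E'
from h import *
c=cam("wrist");np.savez("c5.npz",K=c[0],R=c[1],t=c[2]); im=grab_frame("wrist"); cv2.imwrite("pics/w5.png",cv2.resize(im[30:255,110:410],(800,600),interpolation=cv2.INTER_CUBIC))
plan([588,8,224],145)
E
```

```text
time_s: 12.38
ee_pos: [586.7, 7.9, 222.8]
ee_rot: [-180.0, -0.1, 145.5]
force: [-0.4, -0.5, -0.5]
gripper_width: 82.3
gripper_force: 0.0
now [586.4   7.9 222. ] [-1.799e+02 -1.000e-01  1.455e+02] t 12.43
shift first [-1.3  1.  -2. ] turn z 0.5 | shift after turn [-1.3  1.  -2. ]
```

View pics/w5.png

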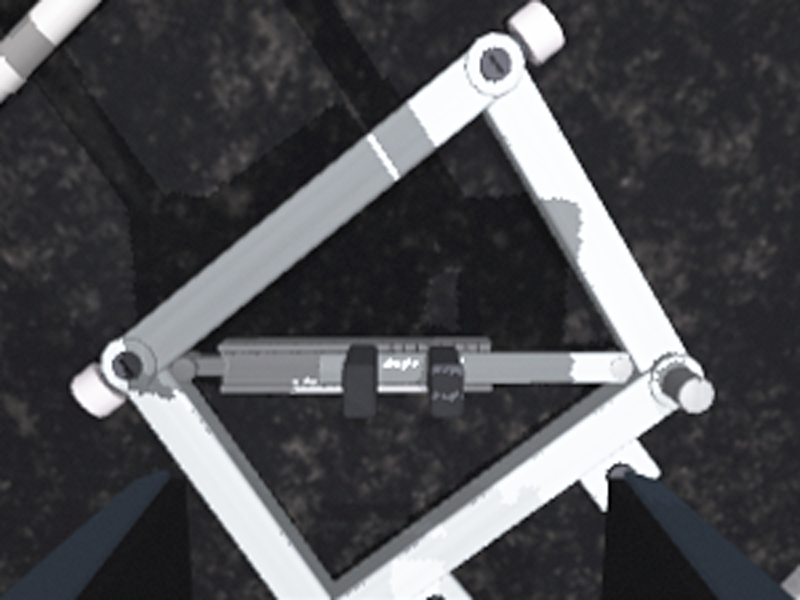

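The rule is seated: its tips at about (183,367) and (618,367) lie in the NR and FL corners, and its posts are at x≈360 and 445. Visible pins are NR (127,365), NL (495,62) and the FL post top (695,392).

```bash
python3 - <<'E'
from h import *
z=np.load("c5.npz"); c=(z["K"],z["R"],z["t"])
g=lambda u,v:(110+u*.375,30+v*.375)
FL=world(c,g(695,392),50)[:2]; NR=world(c,g(127,365),29)[:2]; NL=world(c,g(495,62),29)[:2]
A=world(c,g(183,367),14)[:2];B=world(c,g(618,367),14)[:2]
pa=world(c,g(361,365),57)[:2];pb=world(c,g(446,365),57)[:2]
print("FL",FL,"NR",NR,"NL",NL,"rail",np.linalg.norm(NL-NR),"side",np.linalg.norm(FL-NL))
print("tips",A,B,np.linalg.norm(A-B),(A+B)/2,np.degrees(np.arctan2(*(B-A)[::-1])),"posts",np.linalg.norm(pa-pb),(pa+pb)/2)
v=NL-NR; yaw=np.degrees(np.arctan2(v[1],v[0]))-90; r=np.radians(yaw); ex=np.array([np.cos(r),np.sin(r)]);ey=np.array([-np.sin(r),np.cos(r)])
d=FL-NL; print("yaw",yaw,"s from FL-NL",-d@ey, d@ex)
sft=14.; s_=-d@ey
FR=FL-180*ey; m=(FR+NL)/2
a=np.arcsin(s_/140); dc=NL-FR; df=np.array([dc@ex+30,dc@ey-2*(15/np.cos(a)+15*np.tan(a))]); w=df[0]*ex+df[1]*ey
print("FR",FR,"diag2",np.linalg.norm(df),"ang FR-NL",np.degrees(np.arctan2(w[1],w[0])),"mid",m)
E
```

```text
FL [651.80484956  95.92393689] NR [524.43858081 -78.32667692] NL [512.93908481 100.50740845] rail 179.2034276975799 side 138.94138631060807
tips [537.88855993 -65.37370216] [638.37768444  80.5766984 ] 177.1992764357741 [588.13312219   7.60149812] 55.4519832114487 posts 30.568266591839773 [581.12955154  13.56935088]
yaw 3.6792020084893693 s from FL-NL 13.485050374967788 138.2854375785759
FR [663.35546165 -83.70507903] diag2 193.5646978900753 ang FR-NL 127.69542485617102 mid [588.14727323   8.40116471]
```

```bash
python3 -m crank '-0.8 -1.6 0.7 40 0 0 0;-0.8 0 0 50 0 0 0;-0.8 0 0 55 0 0 0;-0.8 0 0 38 0 0 0;-0.4 0 0 0 0 0 0;0 0 0 0 0 0 0;0.5 0 0 0 0 0 0;1 0 0 0 0 0 0;1 0 0 0 0 0 0;1 0 0 0 0 0 0' 25
```

```text
time_s: 13.68
ee_pos: [589.5, 7.1, 41.9]
ee_rot: [180.0, 0.1, 145.5]
force: [-1.5, -1.5, 5.9]
gripper_width: 26.6
gripper_force: 25.0
```

```bash
python3 -m crank '1 0 0 -10 0 0 0;1 0 0 -30 0 0 0;1 0 0 -35 0 0 0;1 0 0 0 0 0 0'
python3 -m crank '1 0 0 0 0 0 10.7;1 0 0 0 0 0 10.7;1 0 0 0 0 0 10.7;1 0 0 0 0 0 10.7;1 0 0 0 0 0 10.7;1 0 0 0 0 0 10.7;1 0 0 0 0 0 10.7;1 0 0 0 0 0 10.7;1 0 0 0 0 0 10.7;1 0 0 0 0 0 10.7'
python3 -m crank '1 0 0 0 0 0 0.8;1 0 0 0 0 0 0'
python3 -c "
from h import *
plan([588.4,8,60],37.7)"
```

```text
time_s: 14.18
ee_pos: [590.9, 7.6, 118.3]
ee_rot: [179.8, 0.3, 145.5]
force: [0.2, -0.1, -2.2]
gripper_width: 26.3
gripper_force: 25.0
time_s: 15.42
ee_pos: [587.9, 7.6, 113.7]
ee_rot: [-179.9, 0.1, 38.1]
force: [-0.7, 0.9, -2.2]
gripper_width: 26.5
gripper_force: 25.0
time_s: 15.68
ee_pos: [588.4, 7.6, 114.6]
ee_rot: [-179.9, 0.1, 37.8]
force: [-0.2, -0.0, -1.2]
gripper_width: 26.3
gripper_force: 25.0
now [588.4   7.6 114.6] [-1.799e+02  1.000e-01  3.780e+01] t 15.68
shift first [ 0.2 -0.3 54.6] turn z 0.1 | shift after turn [ 0.2 -0.3 54.6]
```

```bash
python3 -m crank '1 0 0 30 0 0 0;1 0 0 20 0 0 0;1 0 0 10 0 0 0;1 0 0 8 0 0 0;1 0 0 3 0 0 0;1 0 0 0 0 0 0'
```

```text
time_s: 16.42
ee_pos: [589.2, 7.6, 44.7]
ee_rot: [180.0, -0.0, 37.7]
force: [0.3, 0.1, -0.7]
gripper_width: 26.7
gripper_force: 25.0
```

```bash
python3 -m crank '1 0 0 2 0 0 0;1 0 0 1.5 0 0 0;1 0 0 0 0 0 0'
```

```text
time_s: 16.8
ee_pos: [589.4, 7.6, 41.9]
ee_rot: [180.0, -0.1, 37.7]
force: [-1.5, 0.3, 4.6]
gripper_width: 26.4
gripper_force: 25.0
```

```bash
python3 -m crank '0.3 0 0 -0.5 0 0 0;0.2 0 0 0 0 0 0;0 0 0 0 0 0 0;-0.2 0 0 0 0 0 0;-0.4 0 0 0 0 0 0;-0.6 0 0 0 0 0 0;-0.85 0 0 0 0 0 0;-1 0 0 0 0 0 0;-1 0 0 0 0 0 0;-1 0 0 0 0 0 0'
python3 -m crank '-1 0 0 -40 0 0 0;-1 0 0 -50 0 0 0;-1 0 0 -50 0 0 0;-1 0 0 -45 0 0 0;-1 0 0 0 0 0 0;-1 0 0 0 0 0 0'
python3 - <<'E'
from h import *
c=cam("wrist");np.savez("c6.npz",K=c[0],R=c[1],t=c[2]); im=grab_frame("wrist"); cv2.imwrite("pics/w6.png",cv2.resize(im[30:255,110:410],(800,600),interpolation=cv2.INTER_CUBIC)); cv2.imwrite("pics/w6full.png",im)
im=grab_frame("top"); cv2.imwrite("pics/top6.png",im)
E
```

```text
time_s: 18.05
ee_pos: [589.0, 7.6, 41.4]
ee_rot: [-180.0, -0.0, 37.7]
force: [-0.1, 0.2, -1.1]
gripper_width: 91.6
gripper_force: 0.0
time_s: 18.8
ee_pos: [588.4, 7.5, 225.8]
ee_rot: [-180.0, 0.1, 37.7]
force: [-1.2, -0.8, -1.1]
gripper_width: 91.2
gripper_force: 0.0
```

View pics/w6.png

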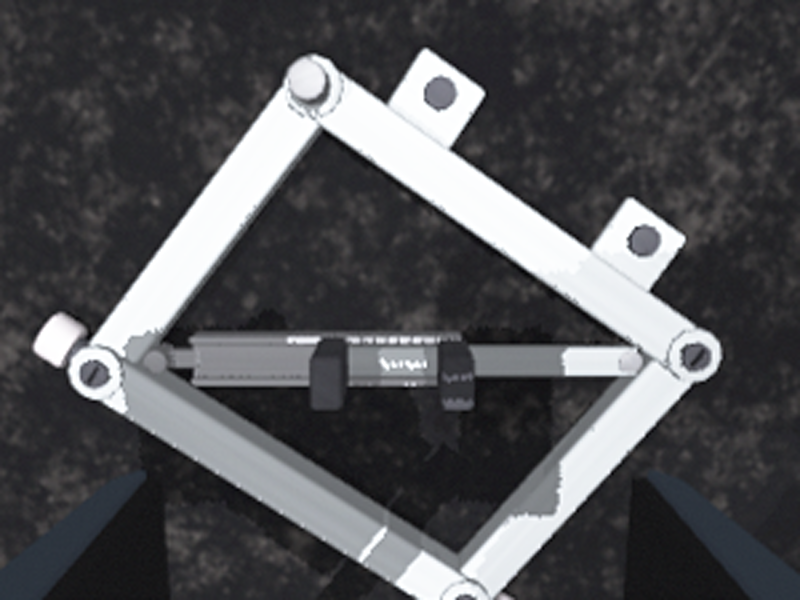

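The rule is seated in the second diagonal: tips at (153,362) and (628,362), posts at x≈328 and 458. Pins are NL (96,373), FR (695,355), NR (465,603) and FL post top (307,80); the left bumper is at (60,340).

```bash
python3 - <<'E'
from h import *
z=np.load("c6.npz"); c=(z["K"],z["R"],z["t"])
g=lambda u,v:(110+u*.375,30+v*.375)
FL=world(c,g(307,80),50)[:2]; NR=world(c,g(465,603),29)[:2]; NL=world(c,g(96,373),29)[:2]; FR=world(c,g(695,355),29)[:2]
A=world(c,g(153,362),14)[:2];B=world(c,g(628,362),14)[:2]
pa=world(c,g(328,365),57)[:2];pb=world(c,g(458,365),57)[:2]; bp=world(c,g(60,340),18)[:2]
n=np.linalg.norm
print("FL",FL,"NR",NR,"NL",NL,"FR",FR,"rails",n(NL-NR),n(FL-FR),"sides",n(FL-NL),n(FR-NR),"pin diags",n(FL-NR),n(FR-NL))
print("tips",n(A-B),(A+B)/2,"posts",n(pa-pb),"bumper",bp)
v=FL-FR+NL-NR; yaw=np.degrees(np.arctan2(v[1],v[0]))-90; r=np.radians(yaw); ex=np.array([np.cos(r),np.sin(r)]);ey=np.array([-np.sin(r),np.cos(r)])
print("yaw",yaw,"s",(NL+NR-FL-FR)/2@ey,"bumper face est",NL+27*ey)
for P in ("near_rail_mid",):
  print([(np.round(d["point"],1),d["p"]) for d in models.search_frame(P,"wrist")[:1]])
E
```

```text
FL [652.69840814  94.769292  ] NR [526.12616651 -78.22733982] NL [514.37875311  99.18390669] FR [664.19022086 -83.22841722] rails 177.7997528334191 178.3682882322635 sides 138.3900855888491 138.15460136560466 pin diags 214.3557019805747 236.0460374174995
tips 194.85732111823145 [586.55280563   8.08122296] posts 47.1952824810338 bumper [512.91142887 119.59092785]
yaw 3.741089766134067 s 13.714549026694154 bumper face est [512.6170585  126.12637191]
[(array([517.4,  26.4,  23.9]), 0.92)]
```

```bash
python3 -m crank '1 8.5 -43.2 0 0 0 0;1 8.5 -43.2 0 0 0 0;1 8.5 -43.2 0 0 0 0;1 8.5 -43.2 0 0 0 0;1 0 0 0 0 0 8.5;1 0 0 0 0 0 8.5;1 0 0 0 0 0 8.5;1 0 0 0 0 0 8.5;1 0 0 0 0 0 0'
python3 -m crank '1 0 0 50 0 0 0;1 0 0 50 0 0 0;1 0 0 50 0 0 0;1 0 0 40 0 0 0;1 0 0 0 0 0 0;1 0 0 0 0 0 0'
python3 -c "
from h import *
plan([510,150,17],3.7)"
```

```text
time_s: 20.08
ee_pos: [509.9, 165.0, 225.4]
ee_rot: [180.0, 0.1, 3.8]
force: [0.3, 0.2, -0.3]
gripper_width: 4.1
gripper_force: 0.0
time_s: 20.82
ee_pos: [511.3, 165.4, 37.5]
ee_rot: [-180.0, -0.1, 3.7]
force: [0.3, -0.2, -0.2]
gripper_width: 0.5
gripper_force: 0.0
now [511.3 165.4  37.5] [-1.8e+02 -1.0e-01  3.7e+00] t 20.82
shift first [-2.3 15.3 20.5] turn z 0.0 | shift after turn [-2.3 15.3 20.5]
```

```bash
python3 -m crank '1 0 0 10 0 0 0;1 0 0 10 0 0 0;1 0 8 0 0 0 0;1 0 8 0 0 0 0;1 0 0 0 0 0 0;1 0 0 0 0 0 0'
python3 -m crank '1 0 3 0 0 0 0;1 0 3 0 0 0 0;1 0 0 0 0 0 0'
python3 -m crank '1 0 2 0 0 0 0;1 0 2 0 0 0 0;1 0 0 0 0 0 0'
```

```text
time_s: 21.58
ee_pos: [511.6, 149.1, 16.7]
ee_rot: [-180.0, -0.0, 3.6]
force: [-0.1, -0.5, -0.1]
gripper_width: 0.5
gripper_force: 0.0
time_s: 21.95
ee_pos: [511.7, 143.0, 16.5]
ee_rot: [-180.0, -0.0, 3.7]
force: [-0.0, 0.7, -0.0]
gripper_width: 0.4
gripper_force: 0.0
time_s: 22.32
ee_pos: [512.0, 139.1, 16.4]
ee_rot: [-180.0, -0.0, 3.7]
force: [0.1, 0.3, -0.3]
gripper_width: 0.5
gripper_force: 0.0
```

```bash
python3 -m crank '1 0 2 0 0 0 0;1 0 1 0 0 0 0;1 0 0 0 0 0 0'
python3 -m crank '1 0 1.5 0 0 0 0;1 0 1.5 0 0 0 0;1 0 0 0 0 0 0'
python3 -m crank '1 0 1 0 0 0 0;1 0 1 0 0 0 0;1 0 0 0 0 0 0'
```

```text
time_s: 22.7
ee_pos: [512.2, 136.6, 16.5]
ee_rot: [-180.0, -0.0, 3.6]
force: [-0.7, 3.6, 0.7]
gripper_width: 0.7
gripper_force: 1.6
time_s: 23.08
ee_pos: [512.4, 134.0, 16.5]
ee_rot: [-179.9, -0.0, 3.6]
force: [-0.6, 6.6, -0.1]
gripper_width: 0.4
gripper_force: 3.4
time_s: 23.45
ee_pos: [512.4, 132.5, 16.5]
ee_rot: [-179.9, -0.0, 3.6]
force: [-2.7, 9.2, -0.2]
gripper_width: 0.7
gripper_force: 4.5
```

```bash
python3 -m crank '1 0 1 0 0 0 0;1 0 0.5 0 0 0 0;1 0 0 0 0 0 0'
python3 -m crank '1 0 1 0 0 0 0;1 0 0.5 0 0 0 0;1 0 0 0 0 0 0'
python3 -m crank '1 0 1 0 0 0 0;1 0 0.5 0 0 0 0;1 0 0 0 0 0 0'
```

```text
time_s: 23.82
ee_pos: [512.5, 131.5, 16.5]
ee_rot: [-179.8, -0.0, 3.6]
force: [-0.4, 10.3, -0.2]
gripper_width: 0.2
gripper_force: 5.2
time_s: 24.2
ee_pos: [512.5, 130.1, 16.5]
ee_rot: [-179.8, -0.0, 3.6]
force: [-2.1, 11.4, -0.3]
gripper_width: 0.7
gripper_force: 5.6
time_s: 24.58
ee_pos: [512.5, 128.7, 16.5]
ee_rot: [-179.8, 0.0, 3.6]
force: [-1.7, 11.2, -0.6]
gripper_width: 0.6
gripper_force: 5.7
```

```bash
python3 -m crank '1 0 1 0 0 0 0;1 0 1 0 0 0 0;1 0 1 0 0 0 0;1 0 1 0 0 0 0;1 0 0 0 0 0 0'
python3 -m crank '1 0 1 0 0 0 0;1 0 1 0 0 0 0;1 0 1 0 0 0 0;1 0 1 0 0 0 0;1 0 0 0 0 0 0'
```

```text
time_s: 25.2
ee_pos: [512.5, 124.6, 16.5]
ee_rot: [-179.8, 0.0, 3.6]
force: [-2.3, 10.4, -0.4]
gripper_width: 0.9
gripper_force: 5.7
time_s: 25.82
ee_pos: [512.7, 120.6, 16.5]
ee_rot: [-179.8, 0.0, 3.6]
force: [-2.1, 11.2, 0.4]
gripper_width: 0.7
gripper_force: 5.8
```

```bash
python3 -m crank '1 0 1 0 0 0 0;1 0 1 0 0 0 0;1 0 0.8 0 0 0 0;1 0 0 0 0 0 0;1 0 0 0 0 0 0'
python3 -m crank '1 0 -10 0 0 0 0;1 0 -30 0 0 0 0;1 0 0 -50 0 0 0;1 0 0 -50 0 0 0;1 0 0 -55 0 0 0;1 0 0 -54 0 0 0'
python3 -m crank '-1 0 0 0 0 0 -8.5;-1 0 0 0 0 0 -8.5;-1 0 0 0 0 0 -8.5;-1 0 0 0 0 0 -8.5;-1 0 0 0 0 0 0'
python3 -c "
from h import *
plan([588.4,7.5,225.8],37.7)"
```

```text
time_s: 26.45
ee_pos: [512.8, 117.8, 16.5]
ee_rot: [-179.8, 0.1, 3.6]
force: [-3.0, 11.8, 1.1]
gripper_width: 0.3
gripper_force: 5.8
time_s: 27.2
ee_pos: [510.8, 154.9, 227.3]
ee_rot: [179.9, -0.0, 3.7]
force: [1.0, 0.0, -0.3]
gripper_width: 0.2
gripper_force: 0.0
time_s: 27.82
ee_pos: [510.9, 155.1, 225.3]
ee_rot: [179.9, 0.0, 37.6]
force: [-1.0, 0.2, 0.8]
gripper_width: 47.3
gripper_force: 0.0
now [510.9 155.1 225.3] [179.9   0.   37.6] t 27.82
shift first [-28.5 164.3  -0.5] turn z -0.1 | shift after turn [-28.9 164.2  -0.5]
```

```bash
python3 -m crank '-1 -7.1 41.1 0 0 0 0;-1 -7.1 41.1 0 0 0 0;-1 -7.1 41.1 0 0 0 0;-1 -7.2 41.1 0 0 0 0;-1 0 0 0 0 0 0;-1 0 0 0 0 0 0'
python3 - <<'E'
from h import *
c=cam("wrist");np.savez("c7.npz",K=c[0],R=c[1],t=c[2]); im=grab_frame("wrist"); cv2.imwrite("pics/w7.png",cv2.resize(im[30:270,110:430],(800,600),interpolation=cv2.INTER_CUBIC))
cv2.imwrite("pics/top7.png",grab_frame("top"))
E
```

```text
time_s: 28.58
ee_pos: [588.4, 8.3, 225.2]
ee_rot: [-180.0, 0.0, 37.6]
force: [-0.1, 0.2, 0.6]
gripper_width: 91.6
gripper_force: 0.0
```

View pics/w7.png

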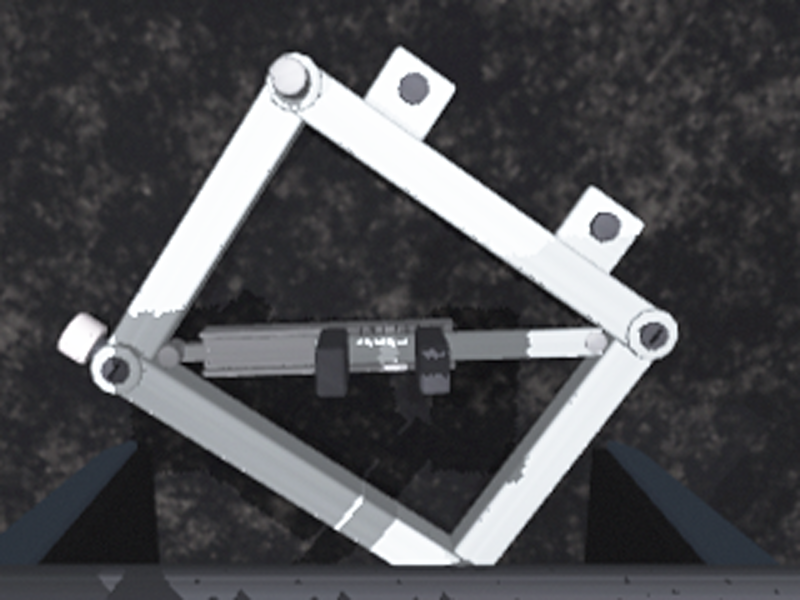

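The rule is still seated, with tips at (169,354) and (596,341). Pins are now NL (116,370), FL post top (290,76) and FR (654,333).

```bash
python3 - <<'E'
from h import *
z=np.load("c7.npz"); c=(z["K"],z["R"],z["t"])
g=lambda u,v:(110+u*.4,30+v*.4)
FL=world(c,g(290,76),50)[:2]; NL=world(c,g(116,370),29)[:2]; FR=world(c,g(654,333),29)[:2]
A=world(c,g(169,354),14)[:2];B=world(c,g(596,341),14)[:2]
pa=world(c,g(331,355),57)[:2];pb=world(c,g(433,352),57)[:2]; n=np.linalg.norm
print("FL",FL,"NL",NL,"FR",FR,"rail",n(FL-FR),"side",n(FL-NL),"pin diag",n(FR-NL), "ideal",1/1.01*228)
print("tips",n(A-B),"posts",n(pa-pb))
v=FL-FR; r=np.arctan2(v[1],v[0])-np.pi/2; ey=np.array([-np.sin(r),np.cos(r)]); print("yaw",np.degrees(r),"s",(NL-FL)@ey)
K=180/n(FL-FR); d=K*n(FR-NL); print("s from triangle",(d*d-180**2-140**2)/360)
# NL shift against earlier measurement, same view
print("NL moved", (np.array([514.379,99.184])-NL)@ey, "rel FL", ((np.array([514.379,99.184])-[652.698,94.769])-(NL-FL))@ey)
E
```

```text
FL [653.13900605  94.52294368] NL [514.16590413  86.52366432] FR [664.65925066 -83.2399131 ] rail 178.13576083276476 side 139.20313044772396 pin diag 226.8654217090141 ideal 225.74257425742573
tips 187.08069716075914 posts 39.5785830075165
yaw 3.707971730924547 s 1.005016487483746
s from triangle 1.5300221506950442
NL moved 12.620051760122486 rel FL 12.34599016032267
```

Three estimates put the rail 1.0–1.5 mm from square, inside the ±2.8 mm limit. The rule is still seated and nothing is touching it, so I'm handing in.

```bash
python3 -c "
from workcell import env
print(env.job_done())"
```

```text
the job is handed in; nothing more can be done
None
```

I handed the job in with the rule seated and released in the second diagonal; by my camera estimates the near rail ended 1.0–1.5 mm from square, about 2 mm between the diagonals, but the hand-in returned no verdict.

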